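# Clamp a printing block in the hand press with its fold-out crank

### The arm

A 6-joint arm with a two-finger parallel gripper is mounted at the origin on the work surface. World frame = base frame: x ahead of the robot, y to its left, z up, the work surface at z = 0. Lengths are in m, angles in rad, forces in N, time in s.
With the tool pointing down it reaches from about 0.35 to 0.975 m from the base axis. Payload 4.9 kg.
Tool frame: the origin (TCP) lies at the very end of the fingers, on their centre line; the grasp point (between the pads) lies behind it (manip.pinch_z is the y of the grasp point in the tool frame, in m); y points along the fingers, x is the direction in which the jaws open and shut, and the axes are right-handed (so a half turn about y gives the same grasp; the last joint's range is limited). The gripper opens to 85 mm and grips with 20 to 120 N. Pads are 22 mm wide; open, the fingers measure 114 mm over their backs; the gripper's body (76 mm by 85 mm) begins 54 mm behind the grasp point. The pads swing forward as they close: fully open they stand 13 mm farther back than shut.
Start: joints at [1.055, 0.053, 1.613, -0, 1.476, -0.119], TCP at [0.242, 0.576, 0.207] pointing down, gripper open.
Joint ranges: [-3.01, 3.01], [-1.01, 2.22], [0.06, 2.58], [-1.02, 4.17], [0.09, 2.62], [-3.14, 3.14]. Speed limits (rad/s): [2.57, 2.57, 3.14, 3.14, 3.14, 3.14].

### API

Orientations are given as a unit quaternion [w, x, y, z].
In Python, from plant import manip gives the robot as it stands.
- The arm moves only by the tool drive_tool, never from a script. Its argument "motion" is a list of rows, each a list of 3 entries, a list of its own where there are three numbers: the shift along the tool's x, y, z in units of 25 mm (1.0 is 25 mm), then the turn, a rotation vector about the tool's x, y, z in units of 5 degrees (1.0 is 5 degrees), then the closure, from -1 (fully open) to 1 (shut). A call has 1 to 12 rows; each row shifts and turns the commanded pose from where the row before left it, along the tool's axes as they then stand; what a row does not reach is not made up. A row lasts 1/10 s, in which the tool goes at most 50 mm and 8.59 degrees, less where a joint would pass 70% of its speed; a pose out of reach is approached as far as the arm can. A call is refused whole if a number of a shift passes 1 or a number of a turn 1, either way. A call with a gripper value outside its range is refused whole. The fingers move at their own pace and stop on an object; the grip force is fixed at half the most. Time passes only in rows, so rows that do not move let the fingers close. It gives the time, the measured TCP pose, the force and the opening at its end, in the units of the state.
- manip.state(): the state, without advancing time (a new reading comes with each control period).
- manip.grab_frame(name): name is "scene" or "top" or "wrist"; returns a dict with "img" (384x512x3 uint8, blue, green, red), "range_z" (384x512 float32, m along the optical axis (not along the pixel's ray), 0 where there is no reading), "camera_matrix" (3x3 intrinsics, pixels), "world_from_camera" (4x4, takes a point from camera to world coordinates); the wrist camera has in their place "T_tool_cam" (4x4, takes a point from camera to tool coordinates, whose origin is the TCP and whose axes are the tool frame's). Camera axes: x right, y down, z forward; pixel columns grow to the right and rows downward; lengths in m; the calibration is good to about 2 mm. A picture is of the moment at which its call begins: read the wrist's pose just before it.
- manip.job_done(): hands the job in, once; it reports no verdict.
The state is a dict: "time": time; "joint_pos": joint angles; "joint_vel": joint speeds; "joint_efforts": joint torques, N m; "tool_pos": TCP position; "tool_rot": TCP orientation; "contact_force": force on the tool from outside, world axes, zero at the start; "ft_torque": the same for the moment, N m; "gripper_width": opening from 0.0 (shut) to 1.0 (fully open).
Only numpy, scipy, OpenCV 4.12 (cv2) and the standard library are available. Lean on these libraries where they do the work, as an engineer would, in place of code of your own. Each camera call takes 0.05 s, during which the arm holds its last target. There are 200 camera calls.

### The job

Swing the folded crank handle of the hand press's wheel up until it stands upright, and crank the wheel clockwise with it until the platen has bitten firmly on the printing block lying below, but not so hard that the block is crushed: stop about an eighth of a turn (45 degrees) after you first feel it bite. Then, leaving the block clamped, fold the handle back down flat into the wheel and let go. Leave everything else on the bench where it is.

Things in the scene. Friction and masses are not known exactly. Their poses are not given: they have to be found in the camera images.
- press: Bench hand press fixed to the bench, place and yaw vary: blue base 220 x 320 x 30 mm, two steel columns, blue crosshead 85 x 220 mm with its top 170 mm above the bench, a dark steel handwheel lying level on that. Origin: under the base's centre, on the wheel's axis; x to the back, y to its left. Work at the wheel from above; nothing near it is taller except the swung-out handle.
- hub (a point): Fixed point on the handwheel's vertical axis, 222 mm above the bench, level with the folded handle's centreline. The wheel turns in place: rim bar 14 mm thick at 70 mm radius, its top 12 mm below this point; three thin spokes slope down to a low hub, top 32 mm below this point. So fingertips can reach 20 mm below the handle's centreline on both its sides near the wheel's middle.
- pivot (a point): Centre of the folding handle's hinge pin, between two small steel lugs on the wheel's rim, 70 mm from the wheel's axis, at the height of hub; it goes round with the wheel. The pin is level and tangent to the rim. Folded, the handle points from here at the wheel's axis and its ball ends just past it; swung out, it stands straight up from here.
- grip (a point): Centre of the black ball knob, 26 mm diameter, on the free end of the crank handle, 60 mm from the hinge pin along a round steel bar of 12 mm. The knob swivels freely in every direction on the bar's end, so a hand that holds it need not turn, neither while carrying it along the fold's arc nor while cranking. Well pinched from above across its middle, beside the bar.
- crank_handle (a joint): Fold angle of the handle, rad: 0 folded flat into the wheel, 1.57 standing upright; it stops at both ends. The hinge is stiff: about 2 N at the ball moves it and it stays where it is left. A radial push folds it, a push along the circle does not.
- handwheel (a joint): Handwheel angle, rad, growing clockwise seen from above, which lowers the platen: 20 mm a turn. Starts between -1 and 1; the screw ends at 9. At the upright handle it turns with a steady drag of about 7 N along the circle (a still hand feels some 5 N less, but the same rise once the platen bites). It stays where it is left, also under the pressing load.
- platen: Steel plate 110 x 100 mm under the crosshead, lowered by the wheel, with a sprung aluminium pad below it. Origin on the wheel's axis; the unloaded pad's underside is 81 mm above the origin (which is at bench height at wheel angle 0). On the bed below lies the block, 100 x 90 mm, wood with copper face, 22 mm thick. The bed's height varies and is not measured: first touch is anywhere from wheel angle 1.8 to 6.4.
- plate_top (a point): Centre of the platen plate's top face, 32 mm above the unloaded pad's underside; moves with the platen. The pad: 120 x 110 x 10 mm. After first touch its springs press on the block with about 95 N per rad of wheel, and the force along the circle at the handle rises above the drag by about 4.4 N per rad. Firm squeeze: 60 to 140 N on the block (3 to 6 N above the drag), best about 1.05 rad past first touch, which is felt a little late; over 160 N crushes the block.
- jar: Bystander: small screw-top jar, 40 mm diameter, 50 mm high, on the ledge of the press's base; origin under its centre. Leave alone.
- die: Bystander: small brass-faced wooden die 50 x 35 x 20 mm on the other ledge of the press's base; origin under its centre. Leave alone.
- mallet: Bystander: hammer lying on the bench; leave alone.
- brush: Bystander: brush lying on the bench; leave alone.
- can: Bystander: can, 70 mm diameter, 100 mm high; leave alone.
- mug: Bystander: white mug, 90 mm high; leave alone.
- plate_block: Bystander: spare copper-faced printing block 130 x 100 x 24 mm lying on the bench beside the press; leave alone.

How it is judged:
By the outcome, as a careful person would: the job done as asked, in the order asked, and still so for the second after the job is handed in, with the robot touching nothing.
It also fails if it takes over 72 s, if anything falls off the work surface, if the arm or the gripper's body presses on something with over 40 N, if the wrist force passes 120 N, or if a joint passes its speed limit or range.

## Working session

There is one attempt and no reset: what is moved stays moved. The work goes in short steps, Python scripts to look and compute and a tool call to move; the robot and the scene stay as the last step left them, time stands still between calls to the robot, and variables do not carry over. Pictures are saved under pics/ and viewed, about 8 in all and at most 12, crops included, and the job is handed in when it is done.

Besides the shell and the picture viewer there is one more tool, called after "Emit:" in YAML: its name, and indented under it one key for each argument. drive_tool: Moves the arm, as the interface text tells. Its arguments: {"type":"object","properties":{"motion":{"type":"array","items":{"type":"array"}}},"required":["motion"]}

```bash
ls; mkdir -p pics
python3 - <<'E'
from plant import manip
import cv2,numpy as np
s=manip.state();print(s, manip.pinch_z)
for n in("scene","top"):
    f=manip.grab_frame(n);cv2.imwrite(f"pics/{n}0.png",f["img"]);np.savez(f"{n}0.npz",**f);print(n,f["camera_matrix"],f["world_from_camera"])
E
```

```text
pics
{'time': 0.0, 'joint_pos': array([ 1.05500625e+00,  5.33574183e-02,  1.61430214e+00, -1.08675843e-05,
        1.47598116e+00, -1.18971263e-01]), 'joint_vel': array([ 0.00115096, -0.00090301,  0.00153038,  0.00231759, -0.00248962,
        0.00070172]), 'joint_efforts': array([ 2.52381113e-03, -3.93672538e+01, -3.70187545e+01,  1.09624502e-04,
        6.94248243e-03,  2.72860561e-06]), 'tool_pos': array([0.24120647, 0.57585195, 0.20555785]), 'tool_rot': array([-0.58841519,  0.58907532,  0.39099117, -0.39228018]), 'contact_force': array([-0.71764334,  0.55963835,  0.32460227]), 'ft_torque': array([-0.04661949,  0.01922062,  0.00441874]), 'gripper_width': 1.0018942106614002} -0.0187
scene [[379.72507829   0.         252.59624314]
 [  0.         379.72507829 189.03429288]
 [  0.           0.           1.        ]] [[-0.85606289  0.3178068  -0.40762134  1.01100559]
 [ 0.51679131  0.54018831 -0.66417116  0.74297348]
 [ 0.00911417 -0.77922745 -0.62667496  0.90533176]
 [ 0.          0.          0.          1.        ]]
top [[487.87428184   0.         254.76378803]
 [  0.         487.87428184 192.63713971]
 [  0.           0.           1.        ]] [[-0.01230899 -0.98266747  0.18496792  0.24567405]
 [-0.99990712  0.01101398 -0.00802715 -0.03043101]
 [ 0.00585079 -0.18504955 -0.98271177  1.59492386]
 [ 0.          0.          0.          1.        ]]
```

View pics/scene0.png

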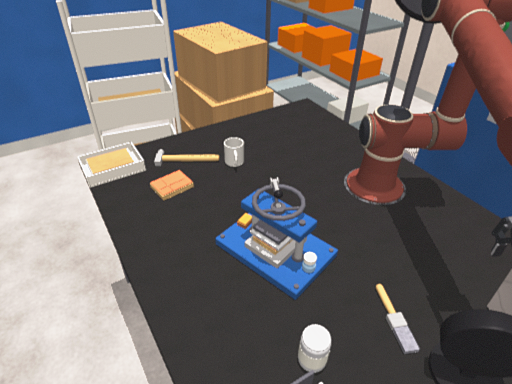

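View pics/top0.png

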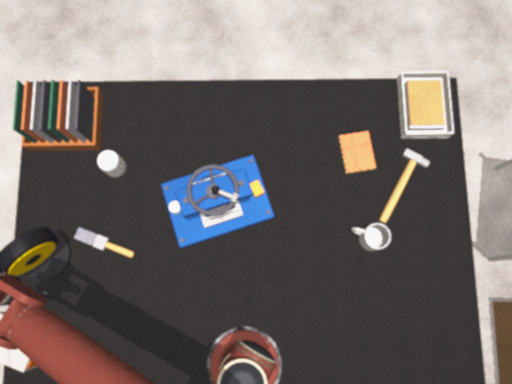

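The press is near (217,200) in the top view, with the wheel around (213,190) and the handle running from the hub to about (236,197). Next I'll get positions from depth.

```bash
cat > h.py <<'E'
import numpy as np,cv2
def cloud(f,T=None):
    K=f["camera_matrix"];T=f["world_from_camera"] if T is None else T
    z=f["range_z"];v,u=np.mgrid[:z.shape[0],:z.shape[1]]
    P=np.stack([(u-K[0,2])/K[0,0]*z,(v-K[1,2])/K[1,1]*z,z,np.ones_like(z)],-1)
    return (P@T.T)[...,:3]
def circ(p):
    A=np.c_[2*p,np.ones(len(p))];s=np.linalg.lstsq(A,(p**2).sum(1),rcond=None)[0]
    return s[:2],np.sqrt(s[2]+s[:2]@s[:2])
E
python3 - <<'E'
from h import *
for n in("top","scene"):
    f=dict(np.load(n+"0.npz"));P=cloud(f);img=f["img"].astype(int)
    near=(np.hypot(P[...,0]-.58,P[...,1]-.06)<.2)&(f["range_z"]>0)
    m=near&(P[...,2]>.19)&(P[...,2]<.216)&(img.max(2)<140)
    p=P[m];print(n,m.sum(),p.mean(0))
    q=p[:,:2]
    for _ in range(4):
        c,r=circ(q);d=abs(np.hypot(*(p[:,:2]-c).T)-r);q=p[d<.01][:,:2]
    print("circle",c,r)
    h=P[near&(P[...,2]>.216)];print("high",len(h));print(h[np.argsort(h[:,1])][::max(1,len(h)//14)].round(3))
f=dict(np.load("top0.npz"));cv2.imwrite("pics/topc.png",cv2.resize(f["img"][140:255,150:285],None,fx=5,fy=5,interpolation=cv2.INTER_CUBIC))
f=dict(np.load("scene0.npz"));P=cloud(f)
E
```

```text
top 496 [0.51601858 0.08538445 0.20730686]
circle [0.51761616 0.08108063] 0.06885475331123665
high 176
[[0.495 0.006 0.235]
 [0.499 0.015 0.229]
 [0.49  0.018 0.231]
 [0.48  0.021 0.227]
 [0.549 0.024 0.216]
 [0.484 0.029 0.22 ]
 [0.494 0.038 0.229]
 [0.508 0.046 0.232]
 [0.504 0.052 0.224]
 [0.506 0.06  0.23 ]
 [0.52  0.066 0.232]
 [0.517 0.069 0.23 ]
 [0.527 0.072 0.225]
 [0.511 0.077 0.233]
 [0.525 0.081 0.223]]
scene 571 [0.52550221 0.09198473 0.2056206 ]
circle [0.52388547 0.08797201] 0.06894748563703755
high 139
[[0.499 0.007 0.228]
 [0.485 0.017 0.229]
 [0.496 0.023 0.226]
 [0.5   0.025 0.222]
 [0.489 0.03  0.217]
 [0.495 0.032 0.225]
 [0.505 0.041 0.227]
 [0.507 0.05  0.227]
 [0.51  0.06  0.228]
 [0.529 0.073 0.219]
 [0.517 0.075 0.234]
 [0.523 0.079 0.232]
 [0.525 0.081 0.23 ]
 [0.528 0.083 0.218]
 [0.523 0.085 0.221]
 [0.518 0.086 0.228]]
```

View pics/topc.png

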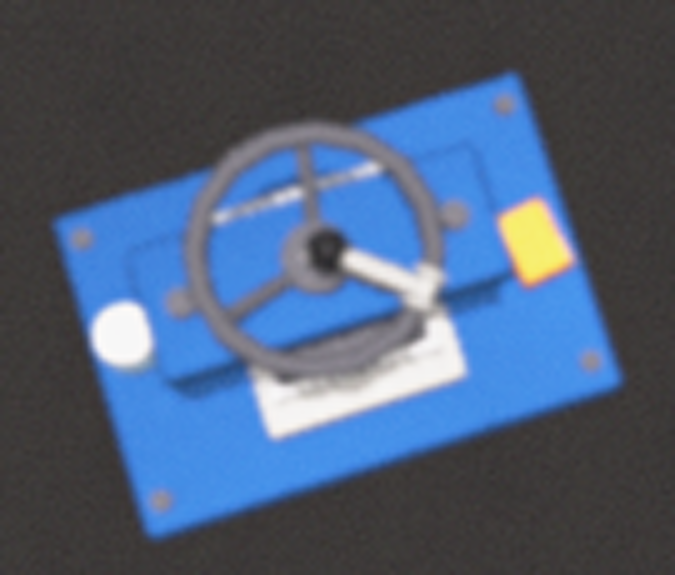

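```bash
cat >> h.py <<'E'
from scipy.spatial.transform import Rotation as Rn
def R(s): w,x,y,z=s["tool_rot"];return Rn.from_quat([x,y,z,w]).as_matrix()
def go(s,target,yaw=None):
    "shift in tool units for a world target of the TCP; turn about tool y for tool-x azimuth yaw(deg)"
    r=R(s);d=r.T@(np.array(target)-s["tool_pos"])/.025
    print("pos",s["tool_pos"].round(4),"xaz",np.degrees(np.arctan2(r[1,0],r[0,0])).round(1),"tilt",r[:,1].round(3),"shift units",d.round(2))
    if yaw is not None:
        a=np.degrees(np.arctan2(r[1,0],r[0,0]));e=(yaw-a+90)%180-90
        print("turn world deg",e.round(1),"-> units about tool y",(-e/5).round(2))
E
python3 - <<'E'
from h import *
from plant import manip
s=manip.state();print(R(s).round(3))
go(s,[.46,.084,.42],-24)
T=manip.grab_frame("wrist")["T_tool_cam"];print(T.round(3))
E
```

```text
[[ 0.386 -0.001 -0.922]
 [ 0.922 -0.002  0.386]
 [-0.002 -1.     0.   ]]
pos [0.2413 0.5759 0.2057] xaz 67.3 tilt [-0.001 -0.002 -1.   ] shift units [-14.78  -8.55 -15.67]
turn world deg 88.7 -> units about tool y -17.75
[[ 1.     0.001  0.001 -0.001]
 [-0.001 -0.274  0.962 -0.167]
 [ 0.001 -0.962 -0.274  0.07 ]
 [ 0.     0.     0.     1.   ]]
```

Emit:
drive_tool:
  motion:
    - [[0, -0.8, 0], [0, 1, 0], -0.2]
    - [[0, -0.8, 0], [0, 1, 0], -0.2]
    - [[0, -0.8, 0], [0, 1, 0], -0.2]
    - [[0, -0.8, 0], [0, 1, 0], -0.2]
    - [[0, -0.8, 0], [0, 1, 0], -0.2]
    - [[0, -0.8, 0], [0, 1, 0], -0.2]
    - [[0, -0.8, 0], [0, 1, 0], -0.2]
    - [[0, -0.8, 0], [0, 1, 0], -0.2]
    - [[0, -0.8, 0], [0, 1, 0], -0.2]
    - [[0, -0.8, 0], [0, 1, 0], -0.2]
    - [[0, 0, 0], [0, 1, 0], -0.2]
    - [[0, 0, 0], [0, 1, 0], -0.2]

```text
time: 1.35
tool_pos: [0.2416, 0.5766, 0.4077]
tool_rot: [0.706, -0.705, -0.044, 0.043]
contact_force: [0.8, -0.3, 0.5]
gripper_width: 0.599
```

Emit:
drive_tool:
  motion:
    - [[0, 0, 0], [0, 1, 0], -0.2]
    - [[0, 0, 0], [0, 1, 0], -0.2]
    - [[0, 0, 0], [0, 1, 0], -0.2]
    - [[0, 0, 0], [0, 1, 0], -0.2]
    - [[0, 0, 0], [0, 1, 0], -0.2]
    - [[0, 0, 0], [0, 1, 0], -0.2]

```text
time: 1.95
tool_pos: [0.2415, 0.5763, 0.4062]
tool_rot: [-0.693, 0.693, -0.141, 0.141]
contact_force: [0.0, -1.6, -0.1]
gripper_width: 0.601
```

Run:
```python
from h import *
from plant import manip
s=manip.state();go(s,[.516,.074,.40],-24);print(s["joint_pos"].round(2),s["gripper_width"],s["time"])
```

```text
pos [0.2415 0.5763 0.4062] xaz -22.9 tilt [-0.    -0.001 -1.   ] shift units [ 17.94   0.26 -14.22]
turn world deg -1.1 -> units about tool y 0.21
[ 1.06  0.01  1.33 -0.    1.8   1.46] 0.6012281280144478 1.95
```

Emit:
drive_tool:
  motion:
    - [[1, 0, -0.8], [0, 0, 0], -0.2]
    - [[1, 0, -0.8], [0, 0, 0], -0.2]
    - [[1, 0, -0.8], [0, 0, 0], -0.2]
    - [[1, 0, -0.8], [0, 0, 0], -0.2]
    - [[1, 0, -0.8], [0, 0, 0], -0.2]
    - [[1, 0, -0.8], [0, 0, 0], -0.2]
    - [[1, 0, -0.8], [0, 0, 0], -0.2]
    - [[1, 0, -0.8], [0, 0, 0], -0.2]
    - [[1, 0, -0.8], [0, 0, 0], -0.2]
    - [[1, 0, -0.8], [0, 0, 0], -0.2]
    - [[1, 0, -0.8], [0, 0, 0], -0.2]
    - [[1, 0, -0.8], [0, 0, 0], -0.2]

```text
time: 3.15
tool_pos: [0.4258, 0.2379, 0.4065]
tool_rot: [-0.693, 0.693, -0.139, 0.139]
contact_force: [-0.1, 0.1, 1.1]
gripper_width: 0.601
```

Emit:
drive_tool:
  motion:
    - [[1, 0, -0.8], [0, 0, 0], -0.2]
    - [[1, 0, -0.8], [0, 0, 0], -0.2]
    - [[1, 0, -0.8], [0, 0, 0], -0.2]
    - [[1, 0, -0.8], [0, 0, 0], -0.2]
    - [[1, 0, -0.8], [0, 0, 0], -0.2]
    - [[1, 0, -0.6], [0, 0, 0], -0.2]
    - [[0, 0, 0], [0, 0, 0], -0.2]
    - [[0, 0, 0], [0, 0, 0], -0.2]

```text
time: 3.95
tool_pos: [0.5193, 0.0748, 0.4062]
tool_rot: [0.693, -0.693, 0.14, -0.139]
contact_force: [0.8, 0.7, -0.7]
gripper_width: 0.598
```

Run:
```python
from h import *
from plant import manip
s=manip.state();go(s,[.516,.074,.40],-24);print(s["joint_pos"].round(2))
f=manip.grab_frame("wrist")
cv2.imwrite("pics/w1.png",f["img"])
Tw=np.eye(4);Tw[:3,:3]=R(s);Tw[:3,3]=s["tool_pos"];T=Tw@f["T_tool_cam"];np.savez("w1.npz",T=T,**f)
P=cloud(f,T);img=f["img"].astype(int);ok=f["range_z"]>0
near=ok&(np.hypot(P[...,0]-.52,P[...,1]-.083)<.1)
rim=near&(P[...,2]>.19)&(P[...,2]<.2125)&(np.hypot(P[...,0]-.52,P[...,1]-.083)>.05)
p=P[rim];q=p[:,:2]
for _ in range(4):
    c,r=circ(q);d=abs(np.hypot(*(p[:,:2]-c).T)-r);q=p[d<.01][:,:2]
print("rim",len(q),c,r,p[:,2].max())
h=near&(P[...,2]>.217);print("handle",h.sum())
ball=h&(img.max(2)<80);bar=h&(img.min(2)>110)
for n,m in(("ball",ball),("bar",bar)):
    v,u=np.nonzero(m);print(n,m.sum(),P[m].mean(0).round(4),P[m][:,2].max().round(3),u.mean(),v.mean())
```

```text
pos [0.5193 0.0748 0.4062] xaz -22.8 tilt [-0.001  0.    -1.   ] shift units [-0.11  0.25 -0.08]
turn world deg -1.2 -> units about tool y 0.24
[ 0.   -0.22  1.55  0.    1.82  0.4 ]
rim 4372 [0.51809261 0.08360338] 0.06833798050702761 0.21225675703115776
handle 42344
ball 35927 [0.5233 0.0827 0.4983] 0.528 253.2407381634982 333.23981963425837
bar 2115 [0.5079 0.0692 0.3949] 0.516 227.40047281323876 254.34231678486998
```

View pics/w1.png

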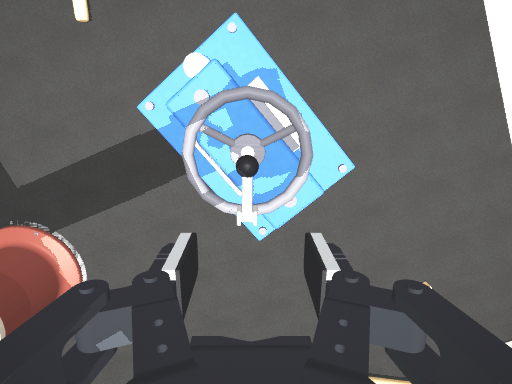

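The wrist view shows the ball at (247,166), the pivot lugs at about (247,217), the rim centred near (248,150), and the jaws already across the bar.

```bash
cat >> h.py <<'E'
def ray(f,T,u,v,z):
    K=f["camera_matrix"];u=np.asarray(u,float);v=np.asarray(v,float)
    d=np.stack([(u-K[0,2])/K[0,0],(v-K[1,2])/K[1,1],np.ones_like(u)],-1)@T[:3,:3].T
    o=T[:3,3];return o+d*((z-o[2])/d[...,2])[...,None]
E
python3 - <<'E'
from h import *
f=dict(np.load("w1.npz"));T=f["T"];P=cloud(f,T);img=f["img"].astype(int);ok=f["range_z"]>0
g=(img.max(2)-img.min(2)<40)
v,u=np.mgrid[:384,:512];box=(v<222)&(abs(u-248)<75)&(v>75)
Z=P[...,2];ball=box&(img.max(2)<70)&(abs(v-166)<15)&(abs(u-247)<15)
bar=box&(img.min(2)>170)&(abs(u-248)<14)&(v>175)&(v<224)
for n,m in(("ball",ball),("bar",bar)):
    c,r=cv2.minEnclosingCircle(np.argwhere(m)[:,::-1].astype(np.float32)) 
    print(n,m.sum(),c,r,"ray",ray(f,T,c[0],c[1],.222).round(4),"depth med",np.median(P[m],0).round(4))
# bar axis at handle height
p=ray(f,T,u[bar],v[bar],.224);d=np.linalg.svd(p[:,:2]-p[:,:2].mean(0))[2][0];print("bar az",np.degrees(np.arctan2(d[1],d[0])), "end",p[np.argsort(v[bar])][[0,-1]])
rim=box&g&(Z>.193)&(Z<.214)
pr=ray(f,T,u[rim],v[rim],.203)[:,:2]
for i in range(6):
    c,r=circ(pr if i==0 else q);d=abs(np.hypot(*(pr-c).T)-r);q=pr[d<.009]
print("rim",c,r,len(q),np.percentile(P[rim][:,2],[5,50,95]))
# blue base yaw & corners at z=.03
blue=(img[...,0]>150)&(img[...,2]<90)&(abs(Z-.03)<.006)
rc=cv2.minAreaRect(P[blue][:,:2].astype(np.float32)*1000);print("base",rc)
E
```

```text
ball 327 (246.87261962890625, 165.86502075195312) 11.128291130065918 ray [0.5139 0.0736 0.222 ] depth med [0.5154 0.076  0.2307]
bar 727 (247.0, 199.85227966308594) 23.392963409423828 ray [0.4985 0.0368 0.222 ] depth med [0.4979 0.0286 0.2266]
bar az -108.24621805314021 end [[0.5040492  0.06438133 0.224     ]
 [0.49941815 0.00888711 0.224     ]]
rim [0.51758166 0.0827922 ] 0.06934408677276889 4186 [0.19986585 0.20851721 0.21047513]
base ((516.0675659179688, 87.8279037475586), (220.010009765625, 309.6704406738281), 17.60234260559082)
```

Emit:
drive_tool:
  motion:
    - [[-0.19, 1, -0.13], [0, 0, 0], -0.2]
    - [[0, 1, 0], [0, 0, 0], -0.2]
    - [[0, 1, 0], [0, 0, 0], -0.2]
    - [[0, 1, 0], [0, 0, 0], -0.2]
    - [[0, 1, 0], [0, 0, 0], -0.2]
    - [[0, 1, 0], [0, 0, 0], -0.2]
    - [[0, 0, 0], [0, 0, 0], -0.2]
    - [[0, 0, 0], [0, 0, 0], -0.2]

```text
time: 4.8
tool_pos: [0.5133, 0.0747, 0.2572]
tool_rot: [0.693, -0.693, 0.139, -0.139]
contact_force: [-0.3, 0.1, 1.5]
gripper_width: 0.598
```

Run:
```python
from h import *
from plant import manip
s=manip.state();go(s,[.5138,.0737,.204],-22)
f=manip.grab_frame("wrist");cv2.imwrite("pics/w2.png",f["img"])
```

```text
pos [0.5133 0.0747 0.2572] xaz -22.7 tilt [-0.  0. -1.] shift units [ 0.03  2.13 -0.03]
turn world deg 0.7 -> units about tool y -0.13
```

View pics/w2.png

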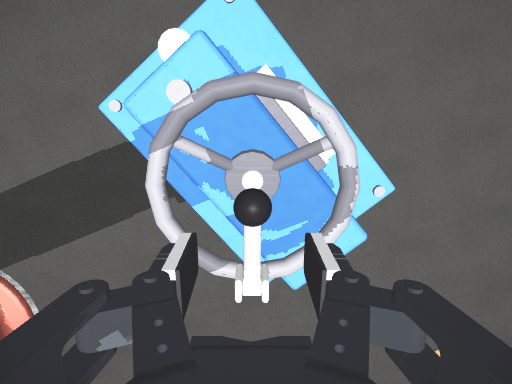

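The ball at (253,207) lies centred between the jaws (about x=250) and the bar runs straight between them. I'll descend and grip.

Emit:
drive_tool:
  motion:
    - [[0.03, 1, -0.03], [0, 0, 0], -0.2]
    - [[0, 1, 0], [0, 0, 0], -0.2]
    - [[0, 0.1, 0], [0, 0, 0], -0.2]
    - [[0, 0, 0], [0, 0, 0], -0.2]
    - [[0, 0, 0], [0, 0, 0], 0.5]
    - [[0, 0, 0], [0, 0, 0], 1]
    - [[0, 0, 0], [0, 0, 0], 1]
    - [[0, 0, 0], [0, 0, 0], 1]
    - [[0, 0, 0], [0, 0, 0], 1]
    - [[0, 0, 0], [0, 0, 0], 1]

```text
time: 5.85
tool_pos: [0.5168, 0.0731, 0.2094]
tool_rot: [0.694, -0.693, 0.136, -0.142]
contact_force: [-0.1, 0.0, 10.3]
gripper_width: 0.001
```

Run:
```python
from h import *
from plant import manip
s=manip.state();go(s,[.5138,.0737,.204],-22);print(s["contact_force"].round(2),s["gripper_width"])
# waypoints of the fold arc: radial dir = tool -z ; shift per 5 deg
import numpy as np
a=np.radians(np.arange(0,91,7.5));r=-.06*np.cos(a)/.025;h=.06*np.sin(a)/.025
print("per step: -tool z (outward)",np.diff(r).round(2),"up(-y)",np.diff(h).round(2))
```

```text
pos [0.5168 0.0731 0.2094] xaz -22.7 tilt [ 0.008  0.    -1.   ] shift units [-0.12  0.22 -0.02]
turn world deg 0.7 -> units about tool y -0.15
[-0.1   0.   10.26] 0.0005648402664761836
per step: -tool z (outward) [0.02 0.06 0.1  0.14 0.17 0.21 0.24 0.26 0.28 0.3  0.31 0.31] up(-y) [0.31 0.31 0.3  0.28 0.26 0.24 0.21 0.17 0.14 0.1  0.06 0.02]
```

The jaws shut on nothing (width 0.001, 10 N upward). I'll open and look.

Emit:
drive_tool:
  motion:
    - [[0, 0, 0], [0, 0, 0], -0.2]
    - [[0, 0, 0], [0, 0, 0], -0.2]
    - [[0, 0, 0], [0, 0, 0], -0.2]
    - [[0, 0, 0], [0, 0, 0], -0.2]
    - [[0, -1, 0], [0, 0, 0], -0.2]
    - [[0, -1, 0], [0, 0, 0], -0.2]
    - [[0, -0.5, 0], [0, 0, 0], -0.2]
    - [[0, 0, 0], [0, 0, 0], -0.2]
    - [[0, 0, 0], [0, 0, 0], -0.2]

```text
time: 6.75
tool_pos: [0.5138, 0.0729, 0.2658]
tool_rot: [-0.693, 0.693, -0.14, 0.139]
contact_force: [0.3, 1.0, 0.4]
gripper_width: 0.599
```

Run:
```python
from h import *
from plant import manip
s=manip.state();go(s,[.5138,.0737,.204],-22);print(s["contact_force"].round(2),s["gripper_width"])
f=manip.grab_frame("wrist");cv2.imwrite("pics/w3.png",f["img"])
Tw=np.eye(4);Tw[:3,:3]=R(s);Tw[:3,3]=s["tool_pos"];T=Tw@f["T_tool_cam"];np.savez("w3.npz",T=T,**f)
# project TCP & grasp point
K=f["camera_matrix"]
for p in([0,0,0],[0,-.0187,0]):
    c=np.linalg.inv(f["T_tool_cam"])@np.r_[p,1];print((K@c[:3]/c[2])[:2])
```

```text
pos [0.5138 0.0729 0.2658] xaz -22.7 tilt [-0.001 -0.    -1.   ] shift units [-0.01  2.47  0.03]
turn world deg 0.7 -> units about tool y -0.15
[0.27 1.04 0.39] 0.5992896788790748
[250.69163307 225.71364587]
[250.69520934 239.76788523]
```

View pics/w3.png

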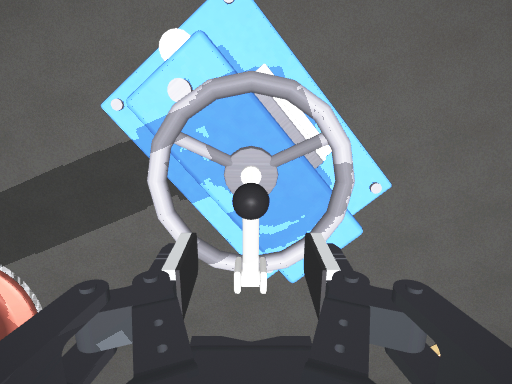

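Run:
```python
from h import *
def b(n,u0,v0,w):
    f=dict(np.load(n));img=f["img"];v,u=np.mgrid[:384,:512]
    m=(img.max(2)<70)&(abs(u-u0)<w)&(abs(v-v0)<w);c=(u[m].mean(),v[m].mean());c2,r=cv2.minEnclosingCircle(np.argwhere(m)[:,::-1].astype(np.float32))
    T=f["T"];P=cloud(f,T);zz=f["range_z"];print(n,c,c2,r,"r from depth mm",r*(np.median(zz[m])+.008)/f["camera_matrix"][0,0]*1000,ray(f,T,*c,.222),"surf",np.median(P[m],0),P[m][:,2].max(), "min range_z finger", zz[250:260,165:185].min(),zz[250:260,165:185].max())
    p=ray(f,T,*c,.222);o=T[:3,3];d=p-o;return o,d/np.linalg.norm(d)
a=b("w1.npz",247,166,15);c=b("w3.npz",251,201,22)
A=np.c_[a[1],-c[1]];t=np.linalg.lstsq(A,c[0]-a[0],rcond=None)[0];print(a[0]+t[0]*a[1],c[0]+t[1]*c[1])
f=dict(np.load("w3.npz"));P=(cloud(f,f["T"])-f["T"][:3,3])
# finger points in tool frame
T=f["T_tool_cam"];Pt=cloud(f,T);print("left finger tip pts",Pt[236:262:5,186].round(3),"right",Pt[236:262:5,316].round(3))
```

```text
w1.npz (np.float64(247.0244648318043), np.float64(165.40978593272172)) (246.87261962890625, 165.86502075195312) 11.128291130065918 r from depth mm 12.447448798010162 [0.51426063 0.07406089 0.222     ] surf [0.51542565 0.07602407 0.2307222 ] 0.2356241373650395 min range_z finger 0.12039016 0.13794258
w3.npz (np.float64(250.3442449841605), np.float64(200.58817317845828)) (250.3814697265625, 200.88230895996094) 18.282588958740234 r from depth mm 12.654202918552148 [0.51388086 0.07379645 0.222     ] surf [0.5152001  0.07657356 0.23054541] 0.43261134854057176 min range_z finger 0.0 0.13903292
[0.51453527 0.07461317 0.22505256] [0.51426431 0.07469748 0.22506169]
left finger tip pts [[-0.029 -0.035  0.009]
 [-0.028 -0.041  0.01 ]
 [-0.027 -0.045  0.009]
 [-0.026 -0.051  0.01 ]
 [-0.026 -0.052  0.008]
 [-0.026 -0.053  0.006]] right [[ 0.029 -0.035  0.009]
 [ 0.028 -0.042  0.01 ]
 [ 0.027 -0.046  0.01 ]
 [ 0.026 -0.049  0.009]
 [ 0.025 -0.054  0.01 ]
 [ 0.026 -0.055  0.007]]
```

Run:
```python
from h import *
f=dict(np.load("w3.npz"));T=f["T_tool_cam"];Pt=cloud(f,T);ok=(f["range_z"]>.05)&(f["range_z"]<.2)
v,u=np.mgrid[:384,:512]
for col in range(150,200,6):
    m=ok&(u==col)&(v<330); vs=v[m]
    if len(vs): i=vs.min(); print(col,i,f["img"][i+2,col],Pt[i,col].round(3),Pt[i+3,col].round(3),Pt[i+12,col].round(3))
```

```text
150 267 [59 54 53] [-0.039 -0.056  0.005] [-0.036 -0.065  0.01 ] [-0.033 -0.075  0.012]
156 257 [72 65 63] [-0.039 -0.047  0.005] [-0.039 -0.05   0.005] [-0.036 -0.057  0.005]
162 248 [60 54 53] [-0.039 -0.04   0.006] [-0.038 -0.041  0.005] [-0.036 -0.05   0.005]
168 244 [59 54 53] [-0.037 -0.035  0.005] [-0.036 -0.039  0.006] [-0.032 -0.055  0.01 ]
174 243 [179 175 173] [-0.035 -0.034  0.005] [-0.032 -0.046  0.01 ] [-0.03  -0.054  0.01 ]
180 233 [212 211 207] [-0.032 -0.033  0.01 ] [-0.032 -0.035  0.009] [-0.03  -0.045  0.01 ]
186 233 [212 210 206] [-0.029 -0.034  0.01 ] [-0.029 -0.035  0.009] [-0.027 -0.045  0.01 ]
192 233 [48 47 47] [-0.027 -0.031  0.009] [-0.026 -0.036  0.01 ] [-0.026 -0.04   0.007]
```

The depth shows the real fingertips about 30 mm behind the TCP at this opening. That matches the shut tips having rested on the ball's top (0.235 m) with TCP z at 0.209. So I have to go lower, with a force check.

Emit:
drive_tool:
  motion:
    - [[0, 1, 0.03], [0, 0, 0], -0.2]
    - [[0, 1, 0], [0, 0, 0], -0.2]
    - [[0, 0.5, 0], [0, 0, 0], -0.2]
    - [[0, 0.3, 0], [0, 0, 0], -0.2]
    - [[0, 0.2, 0], [0, 0, 0], -0.2]
    - [[0, 0.2, 0], [0, 0, 0], -0.2]
    - [[0, 0, 0], [0, 0, 0], -0.2]

```text
time: 7.5
tool_pos: [0.5145, 0.0736, 0.1868]
tool_rot: [0.693, -0.693, 0.139, -0.139]
contact_force: [0.3, 0.1, 0.4]
gripper_width: 0.597
```

Emit:
drive_tool:
  motion:
    - [[0, 0.2, 0], [0, 0, 0], -0.2]
    - [[0, 0.15, 0], [0, 0, 0], -0.2]
    - [[0, 0, 0], [0, 0, 0], -0.2]
    - [[0, 0, 0], [0, 0, 0], 0.3]
    - [[0, 0, 0], [0, 0, 0], 0.5]
    - [[0, 0, 0], [0, 0, 0], 1]
    - [[0, 0, 0], [0, 0, 0], 1]
    - [[0, 0, 0], [0, 0, 0], 1]
    - [[0, 0, 0], [0, 0, 0], 1]

```text
time: 8.4
tool_pos: [0.5144, 0.0737, 0.1784]
tool_rot: [0.693, -0.693, 0.139, -0.139]
contact_force: [-4.2, 0.8, 3.6]
gripper_width: 0.27
```

Run:
```python
from h import *
from plant import manip
s=manip.state();go(s,[.5138,.0737,.178],-22);print(s["contact_force"].round(2),s["gripper_width"])
f=manip.grab_frame("wrist");cv2.imwrite("pics/w4.png",f["img"])
T=f["T_tool_cam"];Pt=cloud(f,T);ok=(f["range_z"]>.05)&(f["range_z"]<.2)
v,u=np.mgrid[:384,:512]
for col in (200,210,220,230,250):
    m=ok&(u==col)&(v<330)&(v>150); vs=v[m]
    if len(vs): i=vs.min(); print(col,i,Pt[i:i+9:4,col].round(3).tolist())
```

```text
pos [0.5144 0.0737 0.1784] xaz -22.7 tilt [-0.  0. -1.] shift units [-0.02  0.02 -0.01]
turn world deg 0.7 -> units about tool y -0.15
[-4.24  0.76  3.61] 0.26998465788308396
200 151 [[-0.028, 0.009, 0.041], [-0.028, 0.009, 0.039], [-0.028, 0.009, 0.036]]
210 151 [[-0.023, 0.009, 0.041], [-0.023, 0.01, 0.038], [-0.023, 0.008, 0.037]]
220 151 [[-0.017, 0.009, 0.041], [-0.017, 0.009, 0.039], [-0.017, 0.009, 0.036]]
230 151 [[-0.011, 0.008, 0.041], [-0.011, 0.008, 0.039], [-0.012, 0.009, 0.036]]
250 151 [[-0.0, 0.008, 0.041], [-0.0, 0.008, 0.039], [-0.0, 0.009, 0.036]]
```

View pics/w4.png

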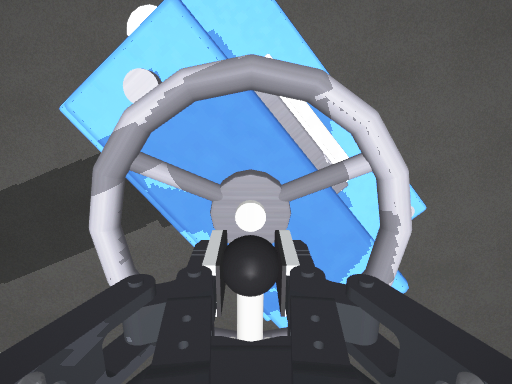

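The jaws hold the ball at (250,267) across its middle with the bar between them. Next I swing it up along the 60 mm arc.

Emit:
drive_tool:
  motion:
    - [[0, -0.31, -0.02], [0, 0, 0], 1]
    - [[0, -0.31, -0.06], [0, 0, 0], 1]
    - [[0, -0.3, -0.1], [0, 0, 0], 1]
    - [[0, -0.28, -0.14], [0, 0, 0], 1]
    - [[0, -0.26, -0.17], [0, 0, 0], 1]
    - [[0, -0.24, -0.21], [0, 0, 0], 1]
    - [[0, -0.21, -0.24], [0, 0, 0], 1]

```text
time: 9.15
tool_pos: [0.505, 0.0518, 0.2266]
tool_rot: [0.693, -0.693, 0.139, -0.139]
contact_force: [-2.3, 3.4, -0.4]
gripper_width: 0.268
```

Emit:
drive_tool:
  motion:
    - [[0, -0.17, -0.26], [0, 0, 0], 1]
    - [[0, -0.14, -0.28], [0, 0, 0], 1]
    - [[0, -0.1, -0.3], [0, 0, 0], 1]
    - [[0, -0.06, -0.31], [0, 0, 0], 1]
    - [[0, -0.02, -0.31], [0, 0, 0], 1]
    - [[0, 0, 0], [0, 0, 0], 1]
    - [[0, 0, 0], [0, 0, 0], 1]

```text
time: 9.85
tool_pos: [0.4908, 0.0181, 0.2387]
tool_rot: [0.693, -0.693, 0.14, -0.139]
contact_force: [-2.2, 4.4, 0.9]
gripper_width: 0.272
```

Run:
```python
from h import *
from plant import manip
s=manip.state();go(s,[.4913,.0181,.2384],-22);r=R(s);print("F tool",(r.T@s["contact_force"]).round(2),s["gripper_width"],s["joint_pos"].round(2))
f=manip.grab_frame("wrist");cv2.imwrite("pics/w5.png",f["img"])
```

```text
pos [0.4908 0.0181 0.2387] xaz -22.8 tilt [-0.     0.001 -1.   ] shift units [0.02 0.01 0.01]
turn world deg 0.8 -> units about tool y -0.15
F tool [-3.79 -0.9   3.22] 0.27200713725488745 [-0.12 -0.29  1.88  0.    1.56  0.28]
```

View pics/w5.png

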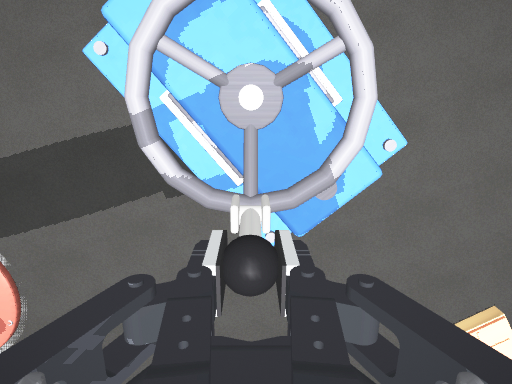

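The handle stands upright over the pivot, with the ball at radius 70.2 mm and azimuth -112.4°. The lugs show at (250,212). Next I plan the cranking circle.

```bash
cat > crank.py <<'E'
from h import *
import sys
def state(s,c=(.5175,.083)):
    r=R(s);d=s["tool_pos"][:2]-c;az=np.arctan2(d[1],d[0]);F=s["contact_force"]
    print("t",s["time"],"r mm",(np.hypot(*d)*1e3).round(1),"turned",((np.radians(-112.4)-az)%(2*np.pi)).round(3),"z",s["tool_pos"][2].round(4),
     "Fresist %.2f Fout %.2f Fz %.2f"%(-(F[0]*np.sin(az)-F[1]*np.cos(az)),F[:2]@d/np.hypot(*d),F[2]),"w",s["gripper_width"].round(3))
E
python3 - <<'E'
import numpy as np
from crank import *
from plant import manip
state(manip.state())
# cumulative table, tool axes, step .06 rad, r 70.4 mm
D=np.arange(0,2*np.pi+.7,.06);ph=np.radians(-112.4+22.7)-D
x=np.round(2.816*np.cos(ph),2);z=np.round(2.816*np.sin(ph),2)
dx=np.diff(x).round(2);dz=np.diff(z).round(2)
for i in range(0,len(dx),12):print(D[i].round(2),[[float(a),float(b)] for a,b in zip(dx[i:i+12],dz[i:i+12])])
E
```

```text
Traceback (most recent call last):
  File "crank.py", line 6, in state
    "Fresist %.2f Fout %.2f Fz %.2f"%(-(F[0]*np.sin(az)-F[1]*np.cos(az)),F[:2]@d/np.hypot(*d),F[2]),"w",s["gripper_width"].round(3))
                                                                                                        ^^^^^^^^^^^^^^^^^^^^^^^^
AttributeError: 'float' object has no attribute 'round'
```

```bash
sed -i 's/s\["gripper_width"\].round(3)/round(s["gripper_width"],3)/' crank.py
python3 - <<'E'
import numpy as np
from crank import *
from plant import manip
state(manip.state())
D=np.arange(0,2*np.pi+.7,.06);ph=np.radians(-112.4+22.7)-D
x=np.round(2.816*np.cos(ph),2);z=np.round(2.816*np.sin(ph),2)
dx=np.diff(x).round(2);dz=np.diff(z).round(2)
for i in range(0,len(dx),12):print(D[i].round(2),[[float(a),float(b)] for a,b in zip(dx[i:i+12],dz[i:i+12])])
E
```

```text
t 9.9 r mm 70.1 turned 6.283 z 0.2387 Fresist -5.37 Fout -2.84 Fz 0.30 w 0.27
0.0 [[-0.16, 0.01], [-0.17, 0.01], [-0.17, 0.03], [-0.17, 0.03], [-0.16, 0.05], [-0.16, 0.05], [-0.15, 0.06], [-0.16, 0.08], [-0.15, 0.08], [-0.14, 0.09], [-0.13, 0.1], [-0.14, 0.1]]
0.72 [[-0.12, 0.12], [-0.12, 0.12], [-0.11, 0.13], [-0.1, 0.13], [-0.09, 0.14], [-0.09, 0.15], [-0.07, 0.15], [-0.07, 0.16], [-0.06, 0.15], [-0.04, 0.17], [-0.04, 0.16], [-0.03, 0.17]]
1.44 [[-0.02, 0.17], [-0.01, 0.16], [0.01, 0.17], [0.01, 0.17], [0.02, 0.17], [0.03, 0.17], [0.05, 0.16], [0.05, 0.16], [0.06, 0.16], [0.07, 0.15], [0.08, 0.15], [0.09, 0.14]]
2.16 [[0.1, 0.14], [0.1, 0.13], [0.12, 0.13], [0.12, 0.12], [0.12, 0.11], [0.14, 0.1], [0.14, 0.1], [0.14, 0.08], [0.15, 0.08], [0.16, 0.07], [0.16, 0.06], [0.16, 0.05]]
2.88 [[0.16, 0.04], [0.17, 0.03], [0.17, 0.02], [0.16, 0.0], [0.17, 0.0], [0.17, -0.01], [0.17, -0.02], [0.17, -0.03], [0.16, -0.04], [0.16, -0.05], [0.16, -0.06], [0.15, -0.07]]
3.6 [[0.15, -0.08], [0.15, -0.08], [0.14, -0.1], [0.13, -0.1], [0.13, -0.12], [0.12, -0.11], [0.11, -0.13], [0.1, -0.13], [0.1, -0.14], [0.09, -0.15], [0.08, -0.15], [0.07, -0.15]]
4.32 [[0.06, -0.16], [0.05, -0.16], [0.04, -0.16], [0.03, -0.17], [0.02, -0.17], [0.01, -0.16], [0.01, -0.17], [-0.01, -0.17], [-0.02, -0.17], [-0.03, -0.17], [-0.04, -0.16], [-0.05, -0.16]]
5.04 [[-0.06, -0.16], [-0.07, -0.16], [-0.07, -0.15], [-0.09, -0.14], [-0.09, -0.14], [-0.1, -0.14], [-0.11, -0.12], [-0.12, -0.12], [-0.13, -0.12], [-0.13, -0.1], [-0.14, -0.1], [-0.14, -0.09]]
5.76 [[-0.15, -0.08], [-0.15, -0.07], [-0.16, -0.07], [-0.16, -0.05], [-0.16, -0.04], [-0.17, -0.04], [-0.17, -0.02], [-0.16, -0.01], [-0.17, -0.01], [-0.17, 0.01], [-0.17, 0.02], [-0.17, 0.03]]
6.48 [[-0.16, 0.03], [-0.16, 0.05], [-0.16, 0.06], [-0.16, 0.06], [-0.15, 0.08], [-0.15, 0.08], [-0.14, 0.09], [-0.13, 0.11]]
```

Emit:
drive_tool:
  motion:
    - [[0, 0, -0.06], [0, 0, 0], 1]
    - [[-0.16, 0, 0.01], [0, 0, 0], 1]
    - [[-0.17, 0, 0.01], [0, 0, 0], 1]
    - [[-0.17, 0, 0.03], [0, 0, 0], 1]
    - [[-0.17, 0, 0.03], [0, 0, 0], 1]
    - [[-0.16, 0, 0.05], [0, 0, 0], 1]
    - [[-0.16, 0, 0.05], [0, 0, 0], 1]
    - [[-0.15, 0, 0.06], [0, 0, 0], 1]
    - [[-0.16, 0, 0.08], [0, 0, 0], 1]
    - [[-0.15, 0, 0.08], [0, 0, 0], 1]
    - [[-0.14, 0, 0.09], [0, 0, 0], 1]
    - [[-0.13, 0, 0.1], [0, 0, 0], 1]

```text
time: 11.1
tool_pos: [0.459, 0.0449, 0.2388]
tool_rot: [-0.692, 0.694, -0.137, 0.143]
contact_force: [7.7, -2.3, -4.6]
gripper_width: 0.271
```

```bash
python3 -c "
from crank import *;from plant import manip
state(manip.state())"
```

```text
t 11.1 r mm 69.8 turned 0.603 z 0.2388 Fresist 6.10 Fout -5.21 Fz -4.64 w 0.271
```

Emit:
drive_tool:
  motion:
    - [[-0.14, 0, 0.1], [0, 0, 0], 1]
    - [[-0.12, 0, 0.12], [0, 0, 0], 1]
    - [[-0.12, 0, 0.12], [0, 0, 0], 1]
    - [[-0.11, 0, 0.13], [0, 0, 0], 1]
    - [[-0.1, 0, 0.13], [0, 0, 0], 1]
    - [[-0.09, 0, 0.14], [0, 0, 0], 1]

```text
time: 11.7
tool_pos: [0.4496, 0.0676, 0.2387]
tool_rot: [-0.691, 0.695, -0.138, 0.142]
contact_force: [3.4, -6.4, -3.1]
gripper_width: 0.271
```

```bash
python3 -c "
from crank import *;from plant import manip
state(manip.state())"
```

```text
t 11.7 r mm 69.6 turned 0.957 z 0.2387 Fresist 6.97 Fout -1.89 Fz -3.12 w 0.271
```

Emit:
drive_tool:
  motion:
    - [[-0.09, 0, 0.15], [0, 0, 0], 1]
    - [[-0.07, 0, 0.15], [0, 0, 0], 1]
    - [[-0.07, 0, 0.16], [0, 0, 0], 1]
    - [[-0.06, 0, 0.15], [0, 0, 0], 1]
    - [[-0.04, 0, 0.17], [0, 0, 0], 1]
    - [[-0.04, 0, 0.16], [0, 0, 0], 1]

```text
time: 12.3
tool_pos: [0.4488, 0.0929, 0.2387]
tool_rot: [-0.691, 0.695, -0.14, 0.141]
contact_force: [-2.9, -4.7, 0.1]
gripper_width: 0.269
```

```bash
python3 -c "
from crank import *;from plant import manip
state(manip.state())"
```

```text
t 12.3 r mm 69.4 turned 1.322 z 0.2387 Fresist 5.05 Fout 2.18 Fz 0.14 w 0.269
```

Emit:
drive_tool:
  motion:
    - [[-0.07, 0, 0.17], [0, 0, 0], 1]
    - [[-0.05, 0, 0.17], [0, 0, 0], 1]
    - [[-0.01, 0, 0.16], [0, 0, 0], 1]
    - [[0.01, 0, 0.17], [0, 0, 0], 1]
    - [[0.01, 0, 0.17], [0, 0, 0], 1]
    - [[0.02, 0, 0.17], [0, 0, 0], 1]
    - [[0.03, 0, 0.17], [0, 0, 0], 1]

```text
time: 13.0
tool_pos: [0.459, 0.1207, 0.2387]
tool_rot: [-0.691, 0.695, -0.14, 0.141]
contact_force: [-3.4, -6.2, 1.9]
gripper_width: 0.266
```

```bash
python3 -c "
from crank import *;from plant import manip
state(manip.state())"
```

```text
t 13.0 r mm 69.6 turned 1.752 z 0.2387 Fresist 7.09 Fout -0.49 Fz 1.87 w 0.266
```

Emit:
drive_tool:
  motion:
    - [[0.05, 0, 0.16], [0, 0, 0], 1]
    - [[0.05, 0, 0.16], [0, 0, 0], 1]
    - [[0.06, 0, 0.16], [0, 0, 0], 1]
    - [[0.07, 0, 0.15], [0, 0, 0], 1]
    - [[0.08, 0, 0.15], [0, 0, 0], 1]
    - [[0.09, 0, 0.14], [0, 0, 0], 1]

```text
time: 13.6
tool_pos: [0.4762, 0.139, 0.2387]
tool_rot: [-0.692, 0.695, -0.14, 0.139]
contact_force: [-6.1, -2.6, 3.2]
gripper_width: 0.266
```

```bash
python3 -c "
from crank import *;from plant import manip
state(manip.state())"
```

```text
t 13.6 r mm 69.6 turned 2.115 z 0.2387 Fresist 6.40 Fout 1.53 Fz 3.21 w 0.266
```

Emit:
drive_tool:
  motion:
    - [[0.06, 0, 0.16], [0, 0, 0], 1]
    - [[0.1, 0, 0.13], [0, 0, 0], 1]
    - [[0.12, 0, 0.13], [0, 0, 0], 1]
    - [[0.12, 0, 0.12], [0, 0, 0], 1]
    - [[0.12, 0, 0.11], [0, 0, 0], 1]
    - [[0.14, 0, 0.1], [0, 0, 0], 1]

```text
time: 14.2
tool_pos: [0.4986, 0.1502, 0.2387]
tool_rot: [-0.692, 0.695, -0.14, 0.139]
contact_force: [-6.4, -0.3, 2.3]
gripper_width: 0.269
```

```bash
python3 -c "
from crank import *;from plant import manip
state(manip.state())"
```

```text
t 14.2 r mm 69.9 turned 2.476 z 0.2387 Fresist 6.23 Fout 1.40 Fz 2.28 w 0.269
```

Emit:
drive_tool:
  motion:
    - [[0.14, 0, 0.1], [0, 0, 0], 1]
    - [[0.14, 0, 0.08], [0, 0, 0], 1]
    - [[0.15, 0, 0.08], [0, 0, 0], 1]
    - [[0.16, 0, 0.07], [0, 0, 0], 1]
    - [[0.16, 0, 0.06], [0, 0, 0], 1]
    - [[0.16, 0, 0.05], [0, 0, 0], 1]

```text
time: 14.8
tool_pos: [0.5237, 0.1527, 0.2387]
tool_rot: [-0.693, 0.694, -0.14, 0.139]
contact_force: [-6.4, 2.6, 1.9]
gripper_width: 0.273
```

```bash
python3 -c "
from crank import *;from plant import manip
state(manip.state())"
```

```text
t 14.8 r mm 70.0 turned 2.84 z 0.2387 Fresist 6.62 Fout 2.04 Fz 1.88 w 0.273
```

Emit:
drive_tool:
  motion:
    - [[0.14, 0, 0.08], [0, 0, 0], 1]
    - [[0.16, 0, 0.05], [0, 0, 0], 1]
    - [[0.17, 0, 0.02], [0, 0, 0], 1]
    - [[0.16, 0, 0.0], [0, 0, 0], 1]
    - [[0.17, 0, 0.0], [0, 0, 0], 1]
    - [[0.17, 0, -0.01], [0, 0, 0], 1]

```text
time: 15.4
tool_pos: [0.5475, 0.1466, 0.2387]
tool_rot: [-0.693, 0.694, -0.14, 0.139]
contact_force: [-6.6, 3.2, 1.8]
gripper_width: 0.272
```

```bash
python3 -c "
from crank import *;from plant import manip
state(manip.state())"
```

```text
t 15.4 r mm 70.3 turned 3.191 z 0.2387 Fresist 7.37 Fout 0.08 Fz 1.79 w 0.272
```

Emit:
drive_tool:
  motion:
    - [[0.17, 0, -0.02], [0, 0, 0], 1]
    - [[0.17, 0, -0.03], [0, 0, 0], 1]
    - [[0.16, 0, -0.04], [0, 0, 0], 1]
    - [[0.16, 0, -0.05], [0, 0, 0], 1]
    - [[0.16, 0, -0.06], [0, 0, 0], 1]
    - [[0.15, 0, -0.07], [0, 0, 0], 1]

```text
time: 16.0
tool_pos: [0.5676, 0.1323, 0.2387]
tool_rot: [0.694, -0.693, 0.14, -0.139]
contact_force: [-4.1, 6.7, 0.4]
gripper_width: 0.271
```

```bash
python3 -c "
from crank import *;from plant import manip
state(manip.state())"
```

```text
t 16.0 r mm 70.3 turned 3.544 z 0.2387 Fresist 7.70 Fout 1.79 Fz 0.40 w 0.271
```

Emit:
drive_tool:
  motion:
    - [[0.15, 0, -0.08], [0, 0, 0], 1]
    - [[0.15, 0, -0.08], [0, 0, 0], 1]
    - [[0.15, 0, -0.09], [0, 0, 0], 1]
    - [[0.13, 0, -0.1], [0, 0, 0], 1]
    - [[0.13, 0, -0.12], [0, 0, 0], 1]

```text
time: 16.5
tool_pos: [0.5797, 0.1153, 0.2387]
tool_rot: [0.695, -0.692, 0.139, -0.139]
contact_force: [-2.8, 9.0, 0.6]
gripper_width: 0.271
```

```bash
python3 -c "
from crank import *;from plant import manip
state(manip.state())"
```

```text
t 16.5 r mm 70.1 turned 3.843 z 0.2387 Fresist 9.33 Fout 1.65 Fz 0.63 w 0.271
```

Emit:
drive_tool:
  motion:
    - [[0.13, 0, -0.11], [0, 0, 0], 1]
    - [[0.11, 0, -0.13], [0, 0, 0], 1]
    - [[0.1, 0, -0.13], [0, 0, 0], 1]

```text
time: 16.8
tool_pos: [0.5843, 0.1038, 0.2387]
tool_rot: [0.695, -0.692, 0.139, -0.139]
contact_force: [-1.7, 10.0, -0.6]
gripper_width: 0.266
```

```bash
python3 -c "
from crank import *;from plant import manip
state(manip.state())"
```

```text
t 16.8 r mm 69.9 turned 4.02 z 0.2387 Fresist 10.00 Fout 1.36 Fz -0.56 w 0.266
```

Emit:
drive_tool:
  motion:
    - [[0.11, 0, -0.14], [0, 0, 0], 1]
    - [[0.1, 0, -0.15], [0, 0, 0], 1]
    - [[0.08, 0, -0.15], [0, 0, 0], 1]

```text
time: 17.1
tool_pos: [0.587, 0.0911, 0.2387]
tool_rot: [0.695, -0.692, 0.139, -0.139]
contact_force: [0.3, 10.9, -1.1]
gripper_width: 0.271
```

```bash
python3 -c "
from crank import *;from plant import manip
state(manip.state())"
```

```text
t 17.1 r mm 70.0 turned 4.206 z 0.2387 Fresist 10.75 Fout 1.59 Fz -1.13 w 0.271
```

Emit:
drive_tool:
  motion:
    - [[0, 0, 0], [0, 0, 0], 1]
    - [[0, 0, 0], [0, 0, 0], 1]
    - [[0, 0, 0], [0, 0, 0], 1]

```text
time: 17.4
tool_pos: [0.5871, 0.0902, 0.2387]
tool_rot: [0.694, -0.692, 0.139, -0.14]
contact_force: [0.1, 7.3, -1.0]
gripper_width: 0.27
```

```bash
python3 -c "
from crank import *;from plant import manip
s=manip.state();state(s);print(s['joint_pos'].round(2))
az=np.arctan2(s['tool_pos'][1]-.083,s['tool_pos'][0]-.5175);print(np.degrees(az));go(s,s['tool_pos'],np.degrees(az)+90)"
```

```text
t 17.4 r mm 70.0 turned 4.218 z 0.2387 Fresist 7.24 Fout 0.88 Fz -1.03 w 0.27
[ 0.03 -0.04  1.65  0.    1.53  0.42]
5.9162116005437095
pos [0.5871 0.0902 0.2387] xaz -22.7 tilt [ 0.002  0.003 -1.   ] shift units [0. 0. 0.]
turn world deg -61.4 -> units about tool y 12.28
```

Resistance rose from about 6.5 N of drag to 10.75 N, about 1 rad past a touch at 3.2 rad. I stop cranking here and turn the jaws tangential, the knob swivelling, before folding.

Emit:
drive_tool:
  motion:
    - [[0, 0, 0], [0, 1, 0], 1]
    - [[0, 0, 0], [0, 1, 0], 1]
    - [[0, 0, 0], [0, 1, 0], 1]
    - [[0, 0, 0], [0, 1, 0], 1]
    - [[0, 0, 0], [0, 1, 0], 1]
    - [[0, 0, 0], [0, 1, 0], 1]
    - [[0, 0, 0], [0, 1, 0], 1]
    - [[0, 0, 0], [0, 1, 0], 1]
    - [[0, 0, 0], [0, 1, 0], 1]
    - [[0, 0, 0], [0, 1, 0], 1]
    - [[0, 0, 0], [0, 1, 0], 1]
    - [[0, 0, 0], [0, 1, 0], 1]

```text
time: 18.6
tool_pos: [0.5866, 0.0908, 0.2387]
tool_rot: [0.531, -0.529, 0.469, -0.467]
contact_force: [-0.9, 9.1, -0.1]
gripper_width: 0.267
```

Emit:
drive_tool:
  motion:
    - [[0, 0, 0], [0, 0.28, 0], 1]
    - [[0, 0, 0], [0, 0, 0], 1]
    - [[0, 0, 0], [0, 0, 0], 1]

```text
time: 18.9
tool_pos: [0.5866, 0.0909, 0.2387]
tool_rot: [0.526, -0.524, 0.474, -0.473]
contact_force: [-1.4, 9.6, 0.1]
gripper_width: 0.268
```

```bash
python3 -c "
from crank import *;from plant import manip
s=manip.state();state(s);c=np.array([.5175,.0833,0]);p=s['tool_pos'];d=p-c;d[2]=0;u=d/np.linalg.norm(d);t=c+.01*u;t[2]=p[2]-.06
print(R(s).T@s['contact_force'],R(s).T@u);go(s,t,np.degrees(np.arctan2(u[1],u[0]))+90)"
```

```text
t 18.9 r mm 69.5 turned 4.208 z 0.2387 Fresist 9.71 Fout -0.29 Fz 0.11 w 0.268
[-9.70354424 -0.07243521 -0.39201809] [-0.00598888  0.00119143  0.99998136]
pos [0.5866 0.0909 0.2387] xaz -84.1 tilt [ 0.001  0.004 -1.   ] shift units [ 0.02  2.4  -2.38]
turn world deg 0.3 -> units about tool y -0.07
```

Emit:
drive_tool:
  motion:
    - [[0, 0.02, -0.31], [0, 0, 0], 1]
    - [[0, 0.06, -0.31], [0, 0, 0], 1]
    - [[0, 0.1, -0.3], [0, 0, 0], 1]
    - [[0, 0.14, -0.28], [0, 0, 0], 1]
    - [[0, 0.17, -0.26], [0, 0, 0], 1]
    - [[0, 0.21, -0.24], [0, 0, 0], 1]
    - [[0, 0.24, -0.21], [0, 0, 0], 1]

```text
time: 19.6
tool_pos: [0.5402, 0.0857, 0.2156]
tool_rot: [0.527, -0.523, 0.473, -0.474]
contact_force: [2.6, 8.4, -1.1]
gripper_width: 0.271
```

Emit:
drive_tool:
  motion:
    - [[0, 0.26, -0.17], [0, 0, 0], 1]
    - [[0, 0.28, -0.14], [0, 0, 0], 1]
    - [[0, 0.3, -0.1], [0, 0, 0], 1]
    - [[0, 0.31, -0.06], [0, 0, 0], 1]
    - [[0, 0.31, -0.02], [0, 0, 0], 1]
    - [[0, 0.08, 0], [0, 0, 0], 1]
    - [[0, 0, 0], [0, 0, 0], 1]
    - [[0, 0, 0], [0, 0, 0], 1]

```text
time: 20.4
tool_pos: [0.5277, 0.0843, 0.1782]
tool_rot: [0.527, -0.523, 0.474, -0.474]
contact_force: [-2.9, 8.9, 4.4]
gripper_width: 0.268
```

```bash
python3 -c "
from crank import *;from plant import manip
s=manip.state();state(s);print(s['tool_pos'],R(s).T@s['contact_force'])"
```

```text
t 20.4 r mm 10.3 turned 4.19 z 0.1782 Fresist 9.21 Fout -1.67 Fz 4.36 w 0.268
[0.52767853 0.08434451 0.17824755] [-9.16913663 -4.33257765 -1.91996138]
```

Emit:
drive_tool:
  motion:
    - [[0, 0, 0], [0, 0, 0], 0.2]
    - [[0, 0, 0], [0, 0, 0], -0.2]
    - [[0, 0, 0], [0, 0, 0], -0.2]
    - [[0, 0, 0], [0, 0, 0], -0.2]
    - [[0, 0, 0], [0, 0, 0], -0.2]
    - [[0, -0.3, 0], [0, 0, 0], -0.2]
    - [[0, -0.8, 0], [0, 0, 0], -0.2]
    - [[0, -1, 0], [0, 0, 0], -0.2]
    - [[0, -1, 0], [0, 0, 0], -0.2]
    - [[0, -1, 0], [0, 0, 0], -0.2]
    - [[0, -1, 0], [0, 0, 0], -0.2]
    - [[0, -1, 0], [0, 0, 0], -0.2]

```text
time: 21.6
tool_pos: [0.5268, 0.083, 0.3303]
tool_rot: [0.525, -0.525, 0.474, -0.474]
contact_force: [0.1, 0.2, -0.7]
gripper_width: 0.599
```

Emit:
drive_tool:
  motion:
    - [[0, -1, 0], [0, 0, 0], -0.2]
    - [[0, -1, 0], [0, 0, 0], -0.2]
    - [[0, 0, 0], [0, 0, 0], -0.2]
    - [[0, 0, 0], [0, 0, 0], -0.2]

```text
time: 22.0
tool_pos: [0.5271, 0.0831, 0.3793]
tool_rot: [0.525, -0.525, 0.473, -0.474]
contact_force: [0.2, -0.2, -0.4]
gripper_width: 0.6
```

Run:
```python
from h import *
from plant import manip
s=manip.state();f=manip.grab_frame("wrist");cv2.imwrite("pics/w6.png",f["img"])
Tw=np.eye(4);Tw[:3,:3]=R(s);Tw[:3,3]=s["tool_pos"];T=Tw@f["T_tool_cam"];P=cloud(f,T);img=f["img"]
n=(f["range_z"]>0)&(np.hypot(P[...,0]-.5175,P[...,1]-.083)<.085)&(P[...,2]<.3)&(P[...,2]>.2)
for nm,m in(("ball",n&(img.max(2)<70)&(P[...,2]>.215)),("bar",n&(img.min(2)>170)&(P[...,2]>.215))):
    print(nm,m.sum(),np.median(P[m],0).round(4),np.percentile(P[m][:,2],99).round(4))
print(s["tool_pos"],s["contact_force"])
```

```text
ball 388 [0.5289 0.0836 0.2309] 0.2346
bar 876 [0.5749 0.0881 0.2272] 0.2306
[0.52706005 0.08306512 0.37928325] [ 0.19250946 -0.24922533 -0.40312121]
```

View pics/w6.png

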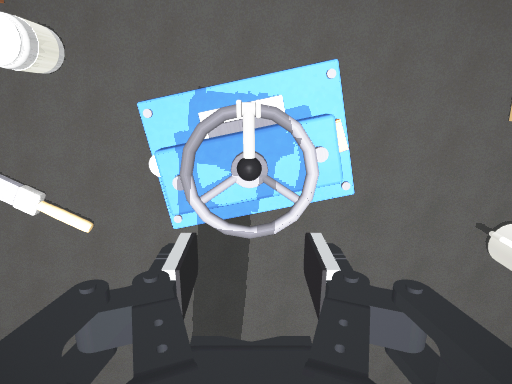

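The handle lies flat (bar top 0.230, ball top 0.235) with the ball at (249,169) and the pivot lugs at (249,108). The jar at (155,165) and die at (342,135) are still on their ledges, and the robot is clear.

```bash
python3 -c "
from plant import manip
print(manip.job_done())"
```

```text
the job is handed in; nothing more can be done
None
```

The press is clamped on the block and the handle is folded flat again. I handed the job in at about 22 s of the 72 s, and no verdict was reported.

- **Crank:** I swung the handle upright and cranked clockwise about 4.2 rad in all. Resistance along the circle rose from about 6.5 N of drag to 10.75 N. From that I put first touch at about 3.2 rad of turning, so I stopped about 1.0 rad past it. That is your best-squeeze figure (1.05 rad), not the 45° (0.79 rad) after the bite is first felt. It should mean about 95 N on the block, but I did not measure that load directly.
- **Fold and release:** I folded the handle along its arc until it met its stop (4 N upward), let go and lifted clear.

**Last checks:**
- The ball's top is at 0.235 m and the bar is level.
- The handle still points along about 5–6°, where I left it.
- The jar and die are still on their ledges, and the force on the tool is near zero. I did not recheck the other bystanders one by one.

**What disagreed:**
- **First grasp missed:** the fingertips sit about 25–30 mm behind the stated TCP. The jaws shut above the ball and rested on it with about 10 N. I corrected the height and regripped, and saw no change to the wheel or handle.
- **Radius during cranking:** it read 69.4–70.3 mm, so the handle may have leaned slightly inward at times.

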